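# Hand a guest the clementine bowl

### The job

Serve the guest on the stool across the counter: pick the clementine out of the fruit tray and set it gently in the middle of the wooden bowl with the handle, then lift the bowl by its rim and, keeping it level so that the clementine stays in the middle, turn it a quarter turn so that its handle points straight across the cork placemat to the guest's side. Finish while holding it there, level and still, about 10 cm above the middle of the placemat, with your fingers off the handle so that the guest can take it; leave everything else where it stands.

Things in the scene. Friction and masses are not known exactly. Their poses are not given: they have to be found in the camera images.
- clementine: an orange-coloured round fruit, a ball 54 mm across, about 85 g, the only round orange one in the fruit tray (its neighbours are a larger red apple and a lemon with pointed ends); it starts in any of the tray's three pockets. Its origin is the centre of the ball; its axes mean nothing.
- fruit_tray: a fixed grey pulp tray 262 x 92 mm, 24 mm high, with three round 38 mm pockets in a row 85 mm apart along its x axis (-85, 0, +85 mm), one fruit in each. A fruit sits on the pocket's edge; the clementine's centre is then about 43 mm above the counter. Origin: middle of its underside; x runs along its length, z up.
- bowl: a round wooden bowl with one handle, 235 g, on the counter. 160 mm across, 44 mm high; its wall is upright and 9 mm thick over the top 18 mm (inner radius 71 mm), in 12 flats, one centred across from the handle. Dished inside: floor 8 mm high in the centre, 11 at radius 34, 25 at radius 71. Origin: centre of the underside; x along the handle (outwards; at first roughly +y, the robot's left), z up.
- bowl_handle: the bowl's handle, part of the bowl: a bar 26 mm wide and 13 mm thick that sticks straight out from radius 78 mm to 176 mm, its top at 42 mm above the bowl's underside. Its frame is the bowl's frame (origin at the centre of the bowl's underside, x along the handle).
- handle_tip (a point): the outer end of the handle, 176 mm from the bowl's centre along the bowl's x, 36 mm above its underside.
- rim_back (a point): the top of the bowl's wall, in mid-thickness, straight across from the handle: 75.5 mm from the bowl's centre along its -x, 44 mm above its underside.
- bowl_seat (a point): the point in the bowl where the clementine's centre is when it lies in the middle: on the bowl's axis, 35 mm above its underside (part of the bowl).
- mat: the guest's cork placemat, fixed, 260 x 300 mm, 4 mm thick, roughly straight in front of the robot. Origin: middle of its underside; its x points away from the robot to the guest's side of the counter (the stool stands beyond), z up.
- apple: a red apple, 68 mm across, in the fruit tray, to be left there. Origin: its centre.
- lemon: a lemon, 54 mm thick and 80 mm long, in the fruit tray, to be left there. Origin: its centre.
- tumbler: a glass tumbler, 60 mm across, 85 mm high, standing on the placemat's far right corner. Origin: centre of its underside.
- spoon: a steel spoon 170 mm long lying along the left edge of the placemat. Origin: middle of its underside.
- juice: a small bottle of orange juice, 60 mm across, 145 mm high, between the robot and the wooden bowl. Origin: centre of its underside.
- milk: a white milk bottle, 72 mm across, 200 mm high, at the far right. Origin: centre of its underside.
- jar: a jar with a steel lid, 62 mm across, 85 mm high, near the robot. Origin: centre of its underside.
- plain_bowl: a white bowl without a handle, 120 mm across, 45 mm high, farther from the robot than the wooden bowl. Origin: centre of its underside.
There are look-alikes about, which are no part of the job. What is shaped like the clementine but blue is not meant.

How it is judged:
By the outcome, as a careful person would: the job done as asked, in the order asked, and still so for the second after the job is handed in, while the arm keeps its last pose, push and grip.
It also fails if it takes over 67 s, if anything falls off the work surface, if the arm or the gripper's body presses on something with over 40 N, if the wrist force passes 120 N, or if a joint passes its speed limit or range.

### The arm

A 6-joint arm with a two-finger parallel gripper is mounted at the origin on the work surface. World frame = base frame: x ahead of the robot, y to its left, z up, the work surface at z = 0. Lengths are in mm, angles in rad, forces in N, time in s.
With the tool pointing down it reaches from about 275 to 750 mm from the base axis. Payload 10.2 kg.
Tool frame: the origin (TCP) lies midway between the tips of the shut fingers; the grasp point (between the pads) lies 19 mm behind it (ctrl.grasp_offset is the distance from the TCP to the grasp point, in mm); z points along the fingers, y is the line along which they close (so a half turn about z gives the same grasp; the last joint's range is limited). The gripper opens to 85 mm and grips with 20 to 120 N. Pads are 22 mm wide; open, the fingers measure 114 mm over their backs; the gripper's body (76 mm by 85 mm) begins 54 mm behind the grasp point. The pads swing forward as they close: fully open they stand 13 mm farther back than shut.
Start: joints at [-1.339, 0.313, 1.498, -0, 1.331, -0.223], TCP at [230.612, -471.645, 231.294] pointing down, gripper open.
Joint ranges: [-2.94, 2.94], [-0.97, 2.17], [0.19, 2.56], [-1.23, 4.37], [0.02, 3.11], [-2.88, 2.88]. Speed limits (rad/s): [2.39, 2.39, 3.01, 3.14, 3.14, 3.14].

### API

Orientations are given as a unit quaternion [w, x, y, z].
In Python, from rig import ctrl, viewer, models gives the robot as it stands. The module is installed in compiled form; this text tells all that it offers.
- The arm moves only by the shell command python3 -m pendant 'ROWS' [OPENING] [FORCE]. ROWS is text: rows parted by semicolons, each of 4 numbers parted by spaces: the shift along the tool's x, y, z in m, then the turn about the tool's z in rad. In form: x y z yaw; .... A call has 1 to 10 rows; each row shifts and turns the commanded pose from where the row before left it, along the tool's axes as they then stand; what a row does not reach is not made up. A row lasts 1/8 s, in which the tool goes at most 62.5 mm and 10.7 degrees, less where a joint would pass 70% of its speed; a pose out of reach is approached as far as the arm can. A call is refused whole if a number of a shift passes 0.0625 or a number of a turn 0.188, either way. A call with a gripper value outside its range is refused whole. OPENING is the opening, from 0 (shut) to 1 (fully open), set as the call begins (- or left out, the last holds). The fingers move at their own pace and stop on an object; FORCE is the grip in N (left out, the last holds). Time passes only in rows, so rows that do not move let the fingers close. It gives the time, the measured TCP pose, the force, the opening and the grip force at its end, in the units of the state.
- ctrl.sense(): the state, without advancing time (a new reading comes with each control period).
- viewer.capture(name): name is "scene" or "side" or "wrist"; returns a dict with "color" (384x512x3 uint8, red, green, blue), "vertical_fov" (degrees; the focal length in pixels is half the picture's height over the tangent of half this angle, whatever the lens; pixels are square), "cx", "cy" (the principal point, pixels), "dist" ([k1, k2, p1, p2, k3] as OpenCV has them; the pictures are not rectified), "pose" (4x4, takes a point from camera to world coordinates). Camera axes: x right, y down, z forward; pixel columns grow to the right and rows downward; lengths in mm; the calibration is good to about 2 mm. A picture is of the moment at which its call begins. There is no depth.
- ctrl.finish_job(): hands the job in; it is judged then, once.
Trained networks look in the newest picture that a camera, given by its name, has taken for a name from the list of things; names that differ only in an ending like _2 or _b are one class to them, and where a whole thing is asked for, a point or a joint stands for the part that bears it (a point fixed in the world has none). Each returns a list of dicts, best first, with "p" (0 to 1); they miss things now and then, are a little off and sometimes report something else, mostly with a low value. They report only what shows in the picture. A call takes as long as a camera call. They do not tell look-alikes from the thing itself.
- models.boxes_of(camera, query): "at" ([x, y, z] in mm, in world coordinates, good to about 4 mm: the middle of the surface that is visible of it).
The state is a dict: "time_s": time; "joints": joint angles; "dq": joint speeds; "tau": joint torques, N m; "eef_pos": TCP position; "ee_rot": TCP orientation; "force": force on the tool from outside, world axes, zero at the start; "wrist_torque": the same for the moment, N m; "grip_width": opening from 0.0 (shut) to 1.0 (fully open); "grip_force": force on a finger pad.
Only numpy, scipy, OpenCV 4.12 (cv2) and the standard library are available. Lean on these libraries where they do the work, as an engineer would, in place of code of your own. Each camera call takes 0.05 s, during which the arm holds its last target. There are 200 camera calls.

## Working session

There is one attempt and no reset: what is moved stays moved. The work goes in short steps, Python scripts to look and compute and a shell command to move; the robot and the scene stay as the last step left them, time stands still between calls to the robot, and variables do not carry over. Pictures are saved under pics/ and viewed, at most 10 in all, crops included, and the job is handed in when it is done.

```bash
mkdir -p pics; cat > h.py <<'E'
import numpy as np, cv2
from rig import ctrl, viewer, models
def K(c):
    f=192/np.tan(np.radians(c["vertical_fov"])/2)
    return np.array([[f,0,c["cx"]],[0,f,c["cy"]],[0,0,1.]])
def ray(c,uv,z):
    n=cv2.undistortPoints(np.array([[uv]],float),K(c),np.array(c["dist"],float))[0,0]
    P=np.array(c["pose"]); d=P[:3,:3]@np.array([n[0],n[1],1]); o=P[:3,3]
    return o+d*(z-o[2])/d[2]
def proj(c,X):
    P=np.linalg.inv(np.array(c["pose"])); r=cv2.Rodrigues(P[:3,:3])[0]
    return cv2.projectPoints(np.array(X,float).reshape(-1,1,3),r,P[:3,3],K(c),np.array(c["dist"],float))[0][:,0]
def save(c,n): cv2.imwrite("pics/"+n,c["color"][:,:,::-1])
E
python3 - <<'E'
from h import *
s=ctrl.sense();print(s["eef_pos"],s["ee_rot"],s["time_s"])
ims=[]
for cam in("scene","side"):
    c=viewer.capture(cam);ims.append(c["color"]);print(cam,np.round(np.array(c["pose"])[:3,3]))
    for q in"clementine fruit_tray bowl handle_tip mat apple lemon tumbler spoon juice milk jar plain_bowl".split():
        print(q,[(round(d["p"],2),np.round(d["at"]).astype(int).tolist(),np.round(proj(c,d["at"])[0]).astype(int).tolist()) for d in models.boxes_of(cam,q)[:3]])
    save(c,cam+"1.png")
E
```

```text
[ 230.56345191 -471.37980474  230.73913252] [-6.31569276e-04  9.74249751e-01  2.25470670e-01 -5.64321955e-06] 0.0
scene [ 946. -665.  960.]
clementine [(0.68, [327, -326, 39], [143, 252]), (0.67, [418, -508, 39], [120, 322]), (0.66, [454, -388, 59], [162, 287])]
fruit_tray [(0.81, [541, -385, 26], [192, 308])]
bowl [(0.8, [440, 336, 25], [294, 134]), (0.41, [620, 68, 16], [304, 204])]
handle_tip [(0.71, [440, 334, 21], [294, 135])]
mat [(0.68, [613, -62, 4], [281, 235]), (0.19, [391, 53, 55], [239, 171])]
apple [(0.82, [619, -356, 74], [222, 305])]
lemon [(0.57, [539, -374, 61], [192, 298])]
tumbler [(0.7, [443, 338, 23], [295, 134]), (0.62, [690, -172, 66], [286, 263])]
spoon [(0.53, [618, 72, 18], [304, 202])]
juice [(0.82, [304, 250, 76], [249, 123])]
milk [(0.79, [771, -274, 127], [296, 298])]
jar [(0.91, [390, 50, 55], [238, 172])]
plain_bowl [(0.81, [723, 313, 32], [367, 164])]
side [ 175.  940. 1023.]
clementine [(0.66, [379, 88, 64], [291, 217]), (0.61, [409, -487, 39], [319, 129])]
fruit_tray [(0.8, [516, -336, 28], [287, 146])]
bowl [(0.62, [447, 322, 26], [249, 273])]
handle_tip [(0.57, [448, 320, 24], [249, 272]), (0.19, [513, -340, 26], [287, 146])]
mat [(0.96, [619, -47, 2], [241, 189])]
apple [(0.55, [608, -332, 66], [266, 136]), (0.29, [516, -336, 25], [287, 147])]
lemon [(0.5, [524, -352, 57], [286, 138])]
tumbler [(0.55, [698, -170, 61], [233, 155])]
spoon [(0.79, [604, 70, 17], [233, 208]), (0.18, [526, -348, 54], [285, 139])]
juice [(0.77, [289, 285, 86], [302, 265])]
milk [(0.64, [753, -234, 122], [225, 131])]
jar [(0.72, [378, 94, 63], [291, 218]), (0.42, [608, -332, 67], [266, 135])]
plain_bowl [(0.61, [739, 282, 23], [172, 240])]
```

View pics/scene1.png

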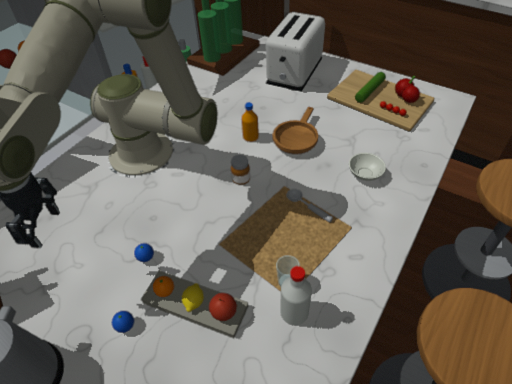

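View pics/side1.png

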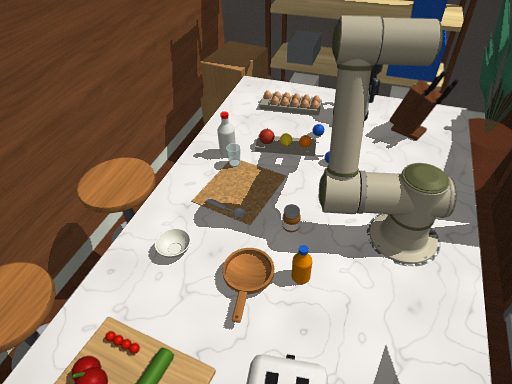

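```bash
cat > bev.py <<'E'
from h import *
def bev(c,x0,y0,nx,ny,z,s=1.0):
    # picture: right = -y.. rows: top = far x ; s mm per px
    X,Y=np.meshgrid(np.arange(ny),np.arange(nx))
    P=np.stack([x0+(nx-1-Y)*s,y0+(ny-1-X)*s,np.full(X.shape,z)],-1).astype(float)
    uv=proj(c,P.reshape(-1,3)).reshape(nx,ny,2).astype(np.float32)
    return cv2.remap(c["color"],uv[...,0],uv[...,1],cv2.INTER_LINEAR)
E
python3 - <<'E'
from bev import *
out=[]
for cam in("scene","side"):
    c=viewer.capture(cam)
    hsv=cv2.cvtColor(c["color"],cv2.COLOR_RGB2HSV)
    # clementine
    u0,v0=(163,287) if cam=="scene" else (305,142)
    m=np.zeros(hsv.shape[:2],np.uint8); m[v0-14:v0+15,u0-12:u0+13]=1
    m&=((hsv[...,0]>5)&(hsv[...,0]<17)&(hsv[...,1]>170)).astype(np.uint8)
    ys,xs=np.nonzero(m); uv=[(xs.min()+xs.max())/2,(ys.min()+ys.max())/2]
    print(cam,"clem",len(xs),uv,np.ptp(xs),np.ptp(ys),ray(c,uv,43).round(1))
    a=bev(c,300,150,300,380,44); b=bev(c,430,-250,360,380,4)
    out.append(np.vstack([a,b])[:660])
im=np.hstack(out); cv2.imwrite("pics/bev.png",cv2.resize(im[:,:,::-1],None,fx=.9,fy=.9,interpolation=3))
c=viewer.capture("scene")
cv2.imwrite("pics/crop.png",cv2.resize(c["color"][230:340,100:260,::-1],None,fx=4,fy=4,interpolation=2))
E
```

```text
scene clem 329 [np.float64(163.0), np.float64(286.0)] 20 20 [ 446.3 -380.    43. ]
side clem 106 [np.float64(305.0), np.float64(141.0)] 12 10 [ 445.1 -375.4   43. ]
```

View pics/bev.png

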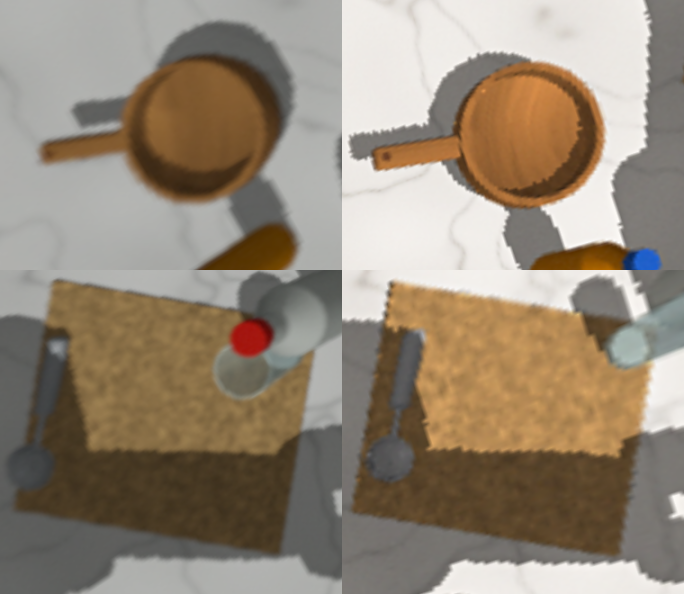

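View pics/crop.png

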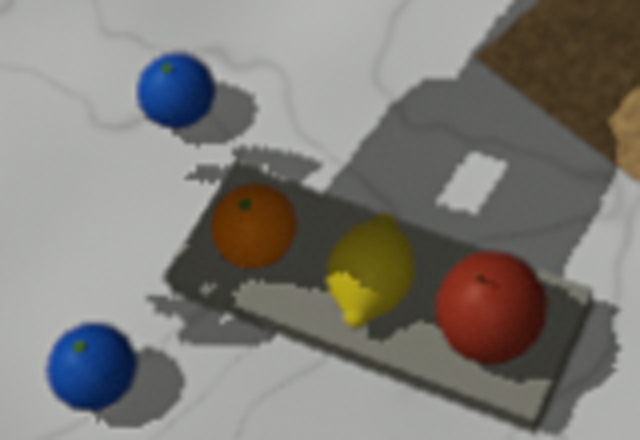

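The orange ball at scene (163,286) in the tray's end pocket is the clementine. The two balls at (144,252) and (123,322) are blue look-alikes, the lemon is at (192,298) and the apple at (222,306). The scene and side cameras agree on it to about 5 mm: (446,-378,43). The mat centre comes out near (625,-54) with a yaw of about -9.2°, and its sides measure 259 x 300 as they should. The bowl is near (453,314) with its handle at about 98°. I'm moving above the clementine.

```bash
python3 -m pendant '0 0 0 0.157; 0 0 0 0.157; 0.045 -0.0125 0.01 0; 0.045 -0.0125 0.01 0; 0.045 -0.0125 0.01 0; 0.045 -0.0125 0.01 0; 0.045 -0.0125 0.01 0; 0 0 0 0; 0 0 0 0' 1 20
cat > at.py <<'E'
from h import *
import sys
from scipy.spatial.transform import Rotation as R
def todo(x,y,z,psi_y=None):
    s=ctrl.sense(); q=s["ee_rot"]; M=R.from_quat([q[1],q[2],q[3],q[0]]).as_matrix()
    py=np.degrees(np.arctan2(M[1,1],M[0,1])); yaw=0 if psi_y is None else -(((psi_y-py)+180)%360-180)
    M2=M@R.from_euler("z",yaw,degrees=True).as_matrix()
    print("pos",np.round(s["eef_pos"],1),"psi_y",round(py,1),"tilt z",M[:,2].round(3),"-> yaw rad",round(np.radians(yaw),3),"then shift mm",np.round(M2.T@(np.array([x,y,z])-s["eef_pos"]),1),"t",s["time_s"])
E
python3 - <<'E'
from at import *
c=viewer.capture("wrist"); save(c,"w1.png")
hsv=cv2.cvtColor(c["color"],cv2.COLOR_RGB2HSV)
m=((hsv[...,0]>4)&(hsv[...,0]<17)&(hsv[...,1]>170)&(hsv[...,2]>60)).astype(np.uint8)
n,l,st,ce=cv2.connectedComponentsWithStats(m)
for i in range(1,n):
    if st[i,4]>300:
        x,y,w,h,a=st[i]; uv=(x+w/2-.5,y+h/2-.5); print(st[i],ray(c,uv,43).round(1))
todo(446,-378,100,-82)
E
```

```text
time_s: 2.68
eef_pos: [444.3, -378.5, 181.4]
ee_rot: [0.0, 0.998, 0.07, -0.0]
force: [0.6, 0.1, 0.7]
grip_width: 1.004
grip_force: 0.0
[ 231  159   53   54 2166] [ 443.8 -379.7   43. ]
pos [ 444.  -378.7  181.6] psi_y -82.0 tilt z [ 0. -0. -1.] -> yaw rad 0.0 then shift mm [ 2.1 -0.5 81.6] t 2.725
```

View pics/w1.png

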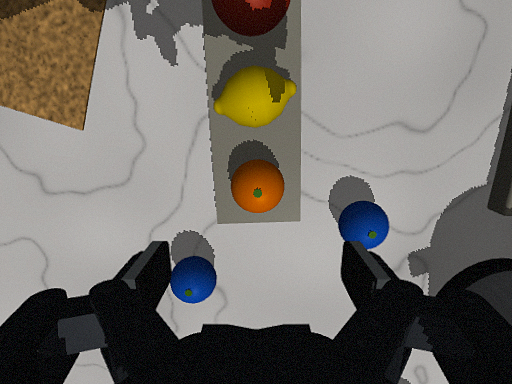

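The wrist view confirms it: the orange ball is at (257,186) and rays to (444,-380). The fingers straddle the tray and both blue balls are clear. I'm descending and gripping.

```bash
python3 -m pendant '0 0.001 0.04 0; 0 0 0.04 0; 0 0 0.03 0; 0 0 0.02 0; 0 0 0.015 0; 0 0 0.01 0; 0 0 0.005 0; 0 0 0 0' 1 25
python3 -m pendant '0 0 0 0; 0 0 0 0; 0 0 0 0; 0 0 0 0; 0 0 0 0; 0 0 0 0' 0 25
```

```text
time_s: 3.72
eef_pos: [444.8, -379.3, 21.5]
ee_rot: [0.0, 0.998, 0.07, 0.0]
force: [-0.1, -0.2, 0.6]
grip_width: 1.001
grip_force: 0.0
time_s: 4.47
eef_pos: [445.0, -379.7, 21.8]
ee_rot: [0.001, 0.998, 0.07, 0.0]
force: [0.5, -1.0, 4.6]
grip_width: 0.614
grip_force: 26.0
```

```bash
python3 -m pendant '0 0 -0.01 0; 0 0 -0.03 0; 0 0 -0.04 0; 0 0 -0.04 0; 0 0 -0.04 -0.15; 0 0 -0.02 -0.18; 0 0 0 -0.18; 0 0 0 -0.18; 0 0 0 -0.18; 0 0 0 -0.18'
python3 -m pendant '0 0 0 -0.18; 0 0 0 -0.18; 0 0 0 -0.18; 0 0 0 -0.18; 0 0 0 -0.18; 0 0 0 -0.18; 0 0 0 -0.18; 0 0 0 -0.18; 0 0 0 -0.18; 0 0 0 -0.13'
python3 - <<'E'
from at import *
todo(520,300,200,98)
E
```

```text
time_s: 5.72
eef_pos: [444.5, -378.5, 201.1]
ee_rot: [-0.001, 0.826, 0.563, 0.0]
force: [0.4, -0.2, -0.9]
grip_width: 0.622
grip_force: 26.5
time_s: 6.98
eef_pos: [444.5, -378.5, 201.1]
ee_rot: [-0.001, 0.098, 0.995, 0.001]
force: [-0.8, -0.1, -0.6]
grip_width: 0.619
grip_force: 26.5
pos [ 444.5 -378.5  201.1] psi_y 78.8 tilt z [-0.001  0.002 -1.   ] -> yaw rad -0.335 then shift mm [-169.2  661.4    2.1] t 6.975
```

```bash
python3 -m pendant '0 0 0 -0.17; 0 0 0 -0.165; -0.014 0.05 0 0; -0.014 0.05 0 0; -0.014 0.05 0 0; -0.014 0.05 0 0; -0.014 0.05 0 0; -0.014 0.05 0 0; -0.014 0.05 0 0; -0.014 0.05 0 0'
python3 -m pendant '-0.014 0.05 0 0; -0.014 0.05 0 0; -0.014 0.05 0 0; -0.014 0.05 0 0; -0.001 0.05 0 0; 0 0.011 0 0; 0 0 0 0; 0 0 0 0'
python3 - <<'E'
from bev import *
from at import *
c=viewer.capture("wrist"); save(c,"w2.png")
todo(453,314,80,98)
b=bev(c,300,180,320,340,44); cv2.imwrite("pics/b2.png",np.hstack([cv2.resize(b[:,:,::-1],None,fx=1.2,fy=1.2),cv2.resize(c["color"][:,:,::-1],(392,384))[:,:]]))
E
```

```text
time_s: 8.22
eef_pos: [501.6, 34.2, 201.3]
ee_rot: [-0.001, -0.067, 0.998, 0.0]
force: [0.8, -1.2, -0.1]
grip_width: 0.618
grip_force: 26.6
time_s: 9.22
eef_pos: [523.9, 297.3, 201.4]
ee_rot: [-0.0, -0.066, 0.998, -0.0]
force: [0.4, 0.1, -0.5]
grip_width: 0.62
grip_force: 26.6
pos [524.1 297.2 201.4] psi_y 97.6 tilt z [-0. -0. -1.] -> yaw rad -0.007 then shift mm [ 68.   26.5 121.4] t 9.275
```

View pics/b2.png

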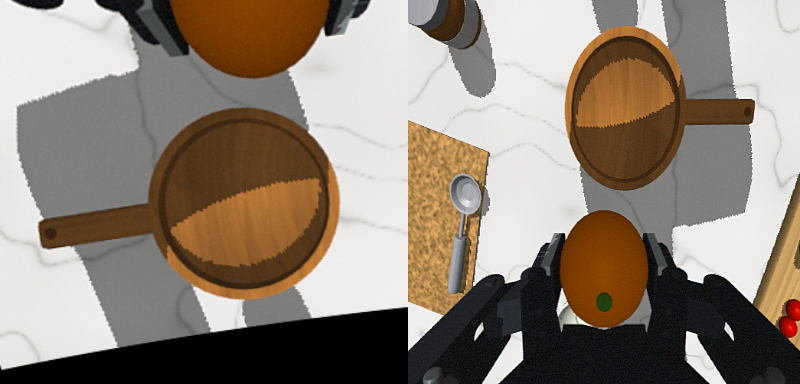

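Seen from close by, the bowl's rim measures 160 mm across as it should. Its centre is (449.5,316) and its handle yaw about 98.5°. I'm moving over it and lowering.

```bash
python3 -m pendant '0.024 0.0095 0.02 -0.015; 0.024 0.0095 0.02 0; 0.023 0.0095 0.02 0; 0 0 0.02 0; 0 0 0.02 0; 0 0 0.02 0; 0 0 0.01 0; 0 0 0 0'
python3 - <<'E'
from at import *
todo(449.5,316,14.5,98.5)
E
```

```text
time_s: 10.28
eef_pos: [449.5, 316.0, 71.2]
ee_rot: [-0.0, -0.074, 0.997, -0.0]
force: [0.1, -0.8, -0.9]
grip_width: 0.614
grip_force: 26.6
pos [449.5 316.   71.2] psi_y 98.5 tilt z [-0.001 -0.    -1.   ] -> yaw rad 0.0 then shift mm [-0.   0.  56.7] t 10.275
```

```bash
python3 -m pendant '0 0 0.015 0; 0 0 0.015 0; 0 0 0.01 0; 0 0 0.007 0; 0 0 0.005 0; 0 0 0.003 0; 0 0 0.0015 0; 0 0 0 0; 0 0 0 0'
```

```text
time_s: 11.4
eef_pos: [449.6, 316.6, 15.1]
ee_rot: [0.0, -0.075, 0.997, 0.0]
force: [0.1, -0.9, 1.0]
grip_width: 0.613
grip_force: 26.7
```

```bash
python3 -m pendant '0 0 0 0; 0 0 0 0; 0 0 0 0; 0 0 0 0' 0.76 25
python3 -m pendant '0 0 -0.008 0; 0 0 -0.02 0; 0 0 -0.04 0; 0 0 -0.04 0; 0 0 -0.04 0; -0.03 -0.025 -0.01 0; -0.03 -0.025 0 0; 0 -0.025 0 0; 0 0 0 0; 0 0 0 0' 0.35 100
python3 - <<'E'
from bev import *
from at import *
c=viewer.capture("wrist")
todo(460.7,241.3,100,98.5)
b=bev(c,330,200,260,340,44); cv2.imwrite("pics/b3.png",np.hstack([cv2.resize(b[:,:,::-1],None,fx=1.2,fy=1.2),cv2.resize(c["color"][:,:,::-1],(392,312))]))
hsv=cv2.cvtColor(c["color"],cv2.COLOR_RGB2HSV)
E
```

```text
time_s: 11.9
eef_pos: [449.4, 316.5, 14.8]
ee_rot: [-0.0, -0.075, 0.997, 0.0]
force: [0.0, -0.3, -0.1]
grip_width: 0.76
grip_force: 0.0
time_s: 13.15
eef_pos: [519.6, 251.8, 173.1]
ee_rot: [0.0, -0.075, 0.997, 0.0]
force: [-0.3, 0.1, -0.6]
grip_width: 0.595
grip_force: 103.8
pos [519.6 252.  173.1] psi_y 98.6 tilt z [ 0.  0. -1.] -> yaw rad 0.002 then shift mm [59.8 -1.9 73. ] t 13.2
```

View pics/b3.png

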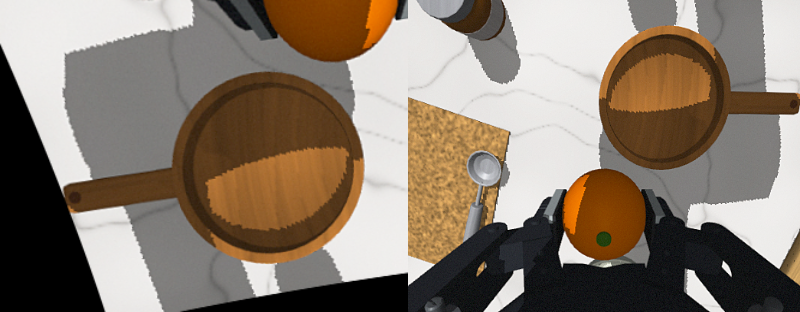

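My mistake: I commanded the narrower opening while the fingers were still around the ball, so they gripped it again and lifted it. The bowl hasn't moved. In the picture the ball at (604,213) is slightly smaller, so it sits a few mm lower in the grip. I'll set it down again, watching the force.

```bash
python3 -m pendant '0.02 0.024 0 0; 0.02 0.024 0.02 0; 0.0197 0.0252 0.02 0; 0 0 0.03 0; 0 0 0.03 0; 0 0 0.02 0; 0 0 0.01 0; 0 0 0 0' 0 30
python3 - <<'E'
from at import *
c=viewer.capture("wrist")
hsv=cv2.cvtColor(c["color"],cv2.COLOR_RGB2HSV)
m=((hsv[...,0]>4)&(hsv[...,0]<17)&(hsv[...,1]>200)).astype(np.uint8)
s=ctrl.sense(); 
for dz in (19,15,11,7,3): 
    p=np.array(s["eef_pos"])+[0,0,dz]; P=np.array(c["pose"]); d=np.linalg.norm(P[:3,3]-p)
    print(dz,"pred centre",proj(c,p)[0].round(),"pred radius px",round(K(c)[0,0]*27/np.sqrt(d*d-27*27),1))
n,l,st,ce=cv2.connectedComponentsWithStats(m); print([x.tolist() for x in st[1:] if x[4]>1500])
todo(449.7,315.6,25,98.6)
E
```

```text
time_s: 14.2
eef_pos: [449.7, 315.1, 42.7]
ee_rot: [-0.0, -0.075, 0.997, -0.0]
force: [0.5, -0.6, -0.8]
grip_width: 0.588
grip_force: 103.8
19 pred centre [255. 267.] pred radius px 56.3
15 pred centre [255. 262.] pred radius px 54.9
11 pred centre [255. 259.] pred radius px 53.6
7 pred centre [255. 255.] pred radius px 52.3
3 pred centre [255. 251.] pred radius px 51.0
[[201, 207, 110, 114, 9516]]
pos [450.2 315.2  43.4] psi_y 98.6 tilt z [ 0.001  0.    -1.   ] -> yaw rad -0.0 then shift mm [ 0.4  0.5 18.4] t 14.25
```

```bash
python3 -m pendant '0 0 0.01 0; 0 0 0.007 0; 0 0 0.003 0; 0 0 0 0; 0 0 0 0'; python3 -m pendant '0 0 0.001 0; 0 0 0.001 0; 0 0 0 0';
```

```text
time_s: 14.88
eef_pos: [450.1, 314.8, 23.0]
ee_rot: [0.0, -0.075, 0.997, 0.0]
force: [0.2, -0.1, -1.8]
grip_width: 0.587
grip_force: 103.8
time_s: 15.25
eef_pos: [450.0, 314.8, 20.8]
ee_rot: [0.0, -0.075, 0.997, -0.0]
force: [0.0, -0.1, -1.4]
grip_width: 0.59
grip_force: 103.8
```

```bash
python3 -m pendant '0 0 0.001 0; 0 0 0 0; 0 0 0 0'; python3 -m pendant '0 0 0.001 0; 0 0 0 0; 0 0 0 0';
```

```text
time_s: 15.62
eef_pos: [450.2, 314.8, 20.6]
ee_rot: [0.0, -0.075, 0.997, 0.0]
force: [-1.9, -1.5, 6.8]
grip_width: 0.593
grip_force: 104.7
time_s: 16.0
eef_pos: [450.5, 314.9, 20.5]
ee_rot: [0.001, -0.075, 0.997, 0.0]
force: [-4.3, -2.7, 16.0]
grip_width: 0.592
grip_force: 105.6
```

Contact. I'm backing off 1.5 mm, opening, and rising clear before changing the fingers.

```bash
python3 -m pendant '0 0 -0.0015 0; 0 0 0 0; 0 0 0 0'; python3 -m pendant '0 0 0 0; 0 0 0 0; 0 0 0 0; 0 0 0 0; 0 0 0 0' 0.8 30
python3 -m pendant '0 0 -0.01 0; 0 0 -0.02 0; 0 0 -0.04 0; 0 0 -0.04 0; 0 0 -0.04 0; -0.03 -0.025 0 0; -0.03 -0.025 0 0; 0 -0.0255 0 0; 0 0 0 0'
python3 - <<'E'
from bev import *
from at import *
c=viewer.capture("wrist")
todo(461,240.5,100,98.6)
b=bev(c,330,200,260,340,44); cv2.imwrite("pics/b4.png",np.hstack([cv2.resize(b[:,:,::-1],None,fx=1.2,fy=1.2),cv2.resize(c["color"][:,:,::-1],(392,312))]))
hsv=cv2.cvtColor(c["color"],cv2.COLOR_RGB2HSV)
E
```

```text
time_s: 16.38
eef_pos: [450.2, 314.8, 20.6]
ee_rot: [0.0, -0.075, 0.997, 0.0]
force: [-1.0, -1.8, 5.7]
grip_width: 0.59
grip_force: 104.5
time_s: 17.0
eef_pos: [450.0, 314.7, 20.3]
ee_rot: [-0.0, -0.075, 0.997, -0.0]
force: [-0.2, -0.0, 0.7]
grip_width: 0.805
grip_force: 0.0
time_s: 18.12
eef_pos: [520.9, 247.9, 170.9]
ee_rot: [0.0, -0.073, 0.997, -0.0]
force: [0.4, -0.1, -0.4]
grip_width: 0.798
grip_force: 0.0
pos [520.6 248.8 170.9] psi_y 98.5 tilt z [ 0.  0. -1.] -> yaw rad -0.002 then shift mm [60.3  0.7 70.9] t 18.175
```

View pics/b4.png

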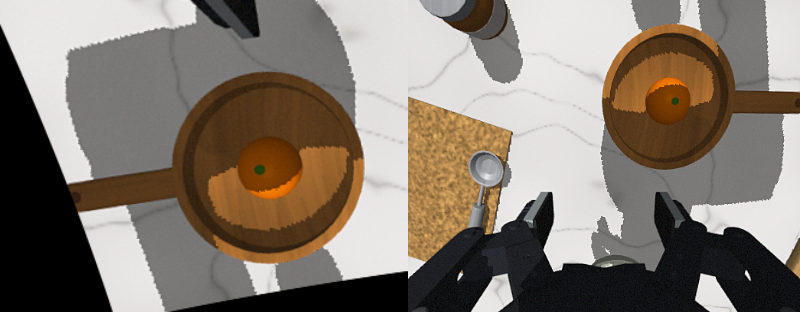

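The clementine lies in the middle: ball at (270,168) against the bowl centre at (268,167). Now I'll go to the rim opposite the handle with the fingers at 0.35.

```bash
python3 -m pendant '0.03 0 0 0; 0.0303 0.0007 0 0; 0 0 0.03 0; 0 0 0.03 0; 0 0 0.03 0; 0 0 0.02 0; 0 0 0 0; 0 0 0 0' 0.35 80
python3 - <<'E'
from at import *
todo(461,240.5,28,98.6)
print(ctrl.sense()["grip_width"])
E
```

```text
time_s: 19.18
eef_pos: [461.2, 241.4, 61.4]
ee_rot: [0.001, -0.075, 0.997, 0.0]
force: [0.9, -1.3, 1.6]
grip_width: 0.351
grip_force: 0.0
pos [461.2 241.4  61.4] psi_y 98.6 tilt z [ 0.002  0.    -1.   ] -> yaw rad -0.0 then shift mm [ 0.4 -0.8 33.4] t 19.175
0.35089704227419866
```

```bash
python3 -m pendant '0 -0.0008 0.01 0; 0 0 0.01 0; 0 0 0.007 0; 0 0 0.004 0; 0 0 0.0024 0; 0 0 0 0; 0 0 0 0'
python3 -m pendant '0 0 0 0; 0 0 0 0; 0 0 0 0; 0 0 0 0; 0 0 0 0' 0 80
```

```text
time_s: 20.05
eef_pos: [461.1, 240.0, 27.1]
ee_rot: [0.0, -0.075, 0.997, 0.0]
force: [-0.3, -0.3, -0.6]
grip_width: 0.35
grip_force: 0.0
time_s: 20.68
eef_pos: [461.0, 240.0, 27.3]
ee_rot: [0.0, -0.075, 0.997, 0.0]
force: [-1.4, -0.6, 5.6]
grip_width: 0.079
grip_force: 79.7
```

```bash
python3 -m pendant '0 0 -0.002 0; 0 0 -0.004 0; 0 0 -0.006 0; 0 0 -0.008 0; 0 0 -0.008 0; 0 0 -0.006 0; 0 0 -0.004 0; 0 0 -0.002 0; 0 0 0 0; 0 0 0 0'
python3 - <<'E'
from bev import *
from at import *
a=viewer.capture("side"); b=viewer.capture("wrist")
cv2.imwrite("pics/l1.png",np.hstack([cv2.resize(a["color"][220:330,190:340,::-1],(525,384),interpolation=2),cv2.resize(b["color"][:,:,::-1],(275,384))[:, :]]))
E
```

```text
time_s: 21.92
eef_pos: [460.8, 239.9, 66.7]
ee_rot: [-0.0, -0.075, 0.997, -0.0]
force: [0.0, 0.9, -3.0]
grip_width: 0.079
grip_force: 78.6
```

View pics/l1.png

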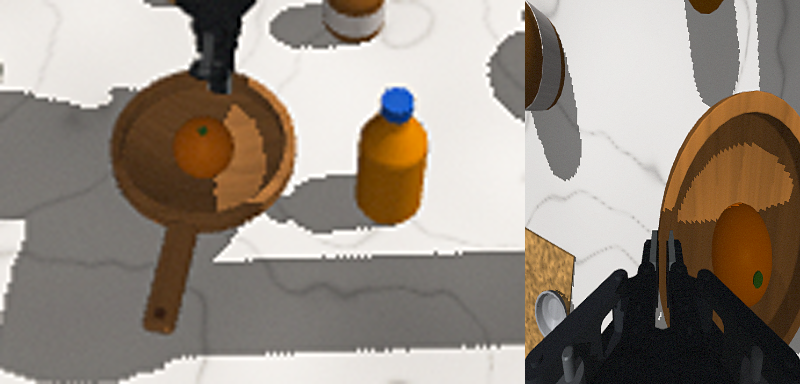

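The bowl is held by the rim away from the handle, looks level in the side view, and the ball is central. I'm lifting further, then carrying it with one smooth turning arc about a fixed pole near (403,66), which takes the start pose to the end pose.

```bash
python3 -m pendant '0 0 -0.003 0; 0 0 -0.006 0; 0 0 -0.009 0; 0 0 -0.01 0; 0 0 -0.01 0; 0 0 -0.01 0; 0 0 -0.009 0; 0 0 -0.006 0; 0 0 -0.004 0; 0 0 -0.001 0'
python3 -m pendant '-0.0016 -0.0009 0 0.01; -0.0032 -0.0017 0 0.02; -0.0048 -0.0026 0 0.03; -0.00645 -0.00345 0 0.04; -0.00645 -0.00345 0 0.04; -0.00645 -0.00345 0 0.04; -0.00645 -0.00345 0 0.04; -0.00645 -0.00345 0 0.04; -0.00645 -0.00345 0 0.04; -0.00645 -0.00345 0 0.04'
python3 -m pendant '-0.00645 -0.00345 0 0.04; -0.00645 -0.00345 0 0.04; -0.00645 -0.00345 0 0.04; -0.00645 -0.00345 0 0.04; -0.00645 -0.00345 0 0.04; -0.00645 -0.00345 0 0.04; -0.00645 -0.00345 0 0.04; -0.00645 -0.00345 0 0.04; -0.00645 -0.00345 0 0.04; -0.00645 -0.00345 0 0.04'
python3 - <<'E'
from at import *
todo(550.5,-41.9,132,-9.2)
E
```

```text
time_s: 23.28
eef_pos: [460.9, 240.0, 135.0]
ee_rot: [-0.0, -0.075, 0.997, 0.0]
force: [0.2, 0.0, -2.8]
grip_width: 0.079
grip_force: 78.6
time_s: 24.52
eef_pos: [515.8, 210.3, 134.9]
ee_rot: [-0.0, 0.097, 0.995, 0.0]
force: [1.0, -0.1, -3.4]
grip_width: 0.081
grip_force: 78.7
time_s: 25.78
eef_pos: [562.9, 155.0, 134.9]
ee_rot: [-0.0, 0.292, 0.956, -0.0]
force: [-0.8, 0.3, -3.7]
grip_width: 0.078
grip_force: 78.6
pos [562.9 155.  134.9] psi_y 56.0 tilt z [-0.  0. -1.] -> yaw rad 1.138 then shift mm [-196.4   19.2    2.9] t 25.775
```

```bash
python3 -m pendant '-0.00645 -0.00345 0 0.04; -0.00645 -0.00345 0 0.04; -0.00645 -0.00345 0 0.04; -0.00645 -0.00345 0 0.04; -0.00645 -0.00345 0 0.04; -0.00645 -0.00345 0 0.04; -0.00645 -0.00345 0 0.04; -0.00645 -0.00345 0 0.04; -0.00645 -0.00345 0 0.04; -0.00645 -0.00345 0 0.04'
python3 -m pendant '-0.00645 -0.00345 0 0.04; -0.00645 -0.00345 0 0.04; -0.00645 -0.00345 0 0.04; -0.00645 -0.00345 0 0.04; -0.00645 -0.00345 0 0.04; -0.00645 -0.00345 0 0.04; -0.00645 -0.00345 0 0.04; -0.00645 -0.00345 0 0.04; -0.00645 -0.00345 0 0.04; -0.00645 -0.00345 0 0.04'
python3 -m pendant '-0.00645 -0.00345 0 0.04; -0.00645 -0.00345 0 0.04; -0.00645 -0.00345 0 0.04; -0.00645 -0.00345 0 0.04; -0.00645 -0.00345 0 0.04; -0.00645 -0.00345 0 0.04; -0.00645 -0.00345 0 0.04; -0.0048 -0.0026 0 0.03; -0.0032 -0.0017 0 0.02; -0.0016 -0.0009 0 0.01'
python3 -m pendant '0 0 0 0; 0 0 0 0; 0 0 0 0'
python3 - <<'E'
from bev import *
from at import *
todo(550.5,-41.9,132,-9.2)
out=[]
for cam in("scene","side"):
    c=viewer.capture(cam)
    out.append(np.vstack([bev(c,520,-200,300,380,148),bev(c,430,-250,360,380,4)]))
    print(models.boxes_of(cam,"handle_tip")[:2],models.boxes_of(cam,"clementine")[:3])
im=np.hstack(out); cv2.imwrite("pics/f.png",cv2.resize(im[:,:,::-1],None,fx=.9,fy=.9,interpolation=2))
E
```

```text
time_s: 27.02
eef_pos: [584.8, 85.8, 134.9]
ee_rot: [-0.0, 0.477, 0.879, 0.0]
force: [-0.8, -0.3, -3.6]
grip_width: 0.079
grip_force: 78.6
time_s: 28.28
eef_pos: [578.0, 13.4, 134.9]
ee_rot: [-0.0, 0.642, 0.767, -0.0]
force: [0.2, 0.9, -2.9]
grip_width: 0.082
grip_force: 78.6
time_s: 29.52
eef_pos: [550.4, -41.6, 134.9]
ee_rot: [-0.0, 0.762, 0.648, 0.0]
force: [0.4, 0.4, -2.3]
grip_width: 0.083
grip_force: 78.6
time_s: 29.9
eef_pos: [550.6, -41.3, 134.9]
ee_rot: [0.0, 0.761, 0.648, 0.0]
force: [0.3, 0.4, -3.2]
grip_width: 0.083
grip_force: 78.6
pos [550.6 -41.3 134.9] psi_y -9.2 tilt z [ 0. -0. -1.] -> yaw rad 0.001 then shift mm [-0.6 -0.   2.9] t 29.9
[{'at': [642.4, -61.1, 128.7], 'p': 0.73}] [{'at': [633.2, -68.0, 153.8], 'p': 0.9}, {'at': [419.9, -506.4, 40.0], 'p': 0.71}, {'at': [329.3, -328.0, 40.4], 'p': 0.66}]
[{'at': [666.2, -52.6, 140.0], 'p': 0.84}] [{'at': [621.0, -42.5, 155.2], 'p': 0.54}, {'at': [319.6, -305.1, 37.9], 'p': 0.53}]
```

View pics/f.png

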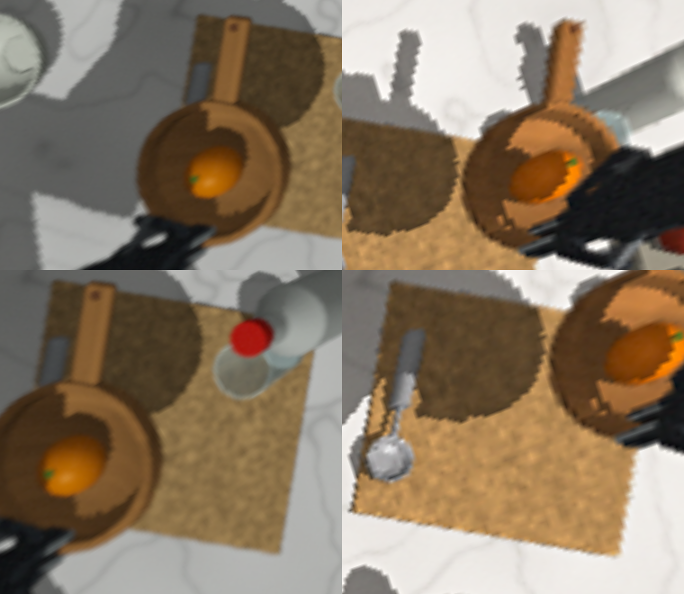

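The arm is in place and the ball is in the middle. The handle tip rays to about (799,-81), where I expected (799,-82). Its height may be a few mm low, so I'll check for droop by comparing handle silhouettes in both views.

```bash
cat > droop.py <<'E'
from at import *
from scipy.optimize import least_squares
from scipy.spatial.transform import Rotation as R
def T(p,pts): # p: x,y,z of bowl origin, yaw deg, pitch-down deg
    return R.from_euler("ZY",[p[3],p[4]],degrees=True).apply(pts)+np.array(p[:3])
box=np.array([[r,s*13,z] for r in(100,176) for s in(-1,1) for z in(29,42)])
def hull(c,p,b=box): return cv2.convexHull(proj(c,T(p,b)).astype(np.float32))
g=np.degrees
p0=[625.1,-53.4,107.7,-9.2,0]
obs=[]
for cam in("scene","side"):
    c=viewer.capture(cam); hsv=cv2.cvtColor(c["color"],cv2.COLOR_RGB2HSV).astype(int)
    h0=hull(c,p0); roi=np.zeros((384,512),np.uint8); cv2.fillConvexPoly(roi,h0.round().astype(int),1); core=cv2.erode(roi,np.ones((3,3)))>0
    med=np.median(hsv[core],0); roi=cv2.dilate(roi,np.ones((11,11)))
    far=proj(c,T(p0,np.array([[104,0,42],[170,0,42]]))); ax=far[1]-far[0]
    yy,xx=np.mgrid[:384,:512]; side=((xx-far[0,0])*ax[0]+(yy-far[0,1])*ax[1])>0
    m=(roi>0)&side&(hsv[...,1]>med[1]-45)&(abs(hsv[...,0]-med[0])<=4)
    n,l,st,_=cv2.connectedComponentsWithStats(m.astype(np.uint8)); k=1+np.argmax(st[1:,4]); m=(l==k)
    obs.append((c,m,side)); print(cam,med,"mask",m.sum(),"model",cv2.contourArea(h0))
S=8
def soft(c,p,side):
    im=np.zeros((384,512),np.uint8); cv2.fillConvexPoly(im,(hull(c,p)*16).round().astype(int),255,cv2.LINE_AA,4)
    return cv2.GaussianBlur((im/255.)*side,(0,0),1.2)
def res(d):
    p=np.array(p0)+[d[0],d[1],d[2],d[3],0]
    return np.concatenate([(soft(c,p,s)-cv2.GaussianBlur(m.astype(float),(0,0),1.2))[60:330,150:450].ravel() for c,m,s in obs])
r=least_squares(res,[0,0,0,0],diff_step=0.2,x_scale=[3,3,3,1]) if 0 else None
from scipy.optimize import minimize
r=minimize(lambda d:(res(d)**2).sum(),[0,0,0,0],method="Nelder-Mead",options=dict(initial_simplex=np.vstack([np.zeros(4),np.diag([4,4,5,2])]),maxiter=250))
print("handle offset x y z mm, yaw deg",r.x.round(2),"cost",(res([0]*4)**2).sum(),r.fun)
E
python3 droop.py
```

```text
scene [ 16.  160.  130.5] mask 651 model 353.8817944538314
side [ 14.  169.  169.5] mask 82 model 137.10409189597704
handle offset x y z mm, yaw deg [-5.59 -7.28 -3.61  2.91] cost 248.82921639712856 227.04029286638385
```

```bash
python3 - <<'E'
s=open("droop.py").read()
a=s.index("    m=(roi>0)"); b=s.index("    n,l,st")
s=s[:a]+'''    gm=np.full((384,512),cv2.GC_BGD,np.uint8); gm[roi>0]=cv2.GC_PR_BGD; gm[(cv2.dilate(core.astype(np.uint8),np.ones((3,3)))>0)]=cv2.GC_PR_FGD; gm[cv2.erode(core.astype(np.uint8),np.ones((3,3)))>0]=cv2.GC_FGD
    ring=cv2.dilate(roi,np.ones((9,9)))
    ys,xs=np.nonzero(ring); y0,y1,x0,x1=ys.min()-2,ys.max()+3,xs.min()-2,xs.max()+3
    sub=np.ascontiguousarray(c["color"][y0:y1,x0:x1]); g2=np.ascontiguousarray(gm[y0:y1,x0:x1])
    cv2.grabCut(sub,g2,None,np.zeros((1,65)),np.zeros((1,65)),6,cv2.GC_INIT_WITH_MASK)
    m=np.zeros((384,512),bool); m[y0:y1,x0:x1]=(g2==1)|(g2==3); m&=side&(roi>0)
'''+s[b:]
s=s.replace('print(cam,med','print("\\n".join("".join(".#+@"[int(m[v,u])+2*int(roi_h[v,u])] for u in range(x0,x1)) for v in range(y0,y1)));print(cam,med')
s=s.replace("    med=np","    roi_h=roi.copy()\n    med=np")
open("droop.py","w").write(s)
E
python3 droop.py
```

```text
......................................................
......................................................
......................................................
......................................................
......................................................
......................................................
......................................................
......................................................
......................................................
......................................................
......................................................
.................+....................................
................++++..................................
...............++@+++.................................
..............+++@@++++...............................
..............++@@@@@++++.............................
.............+++@@@@@@++++............................
............+++@@@@@@@@@++++..........................
...........+++@@@@@@@@@@@@+++.........................
...........+++@@@@@@@@@@@@@++++.......................

[... 2635 characters left out ...]
.....
...........................++...............
............................................
............................................
............................................
............................................
............................................
............................................
............................................
............................................
............................................
............................................
............................................
side [ 14. 169. 170.] mask 89 model 137.10409189597704
handle offset x y z mm, yaw deg [-2.97  2.73 -2.03 -0.53] cost 68.46288187478217 59.322621986485935
```

The silhouettes agree with a level bowl to about 2 mm, i.e. under 1°, and the clementine is central. I'll let it settle for a second and hand in.

```bash
python3 -m pendant '0 0 0.002 0; 0 0 0 0; 0 0 0 0; 0 0 0 0; 0 0 0 0; 0 0 0 0; 0 0 0 0; 0 0 0 0'
python3 - <<'E'
from at import *
for cam in("scene","side"):
    viewer.capture(cam); print(models.boxes_of(cam,"clementine")[:1])
print(ctrl.finish_job())
E
```

```text
time_s: 31.4
eef_pos: [550.5, -41.5, 132.9]
ee_rot: [-0.0, 0.761, 0.648, -0.0]
force: [-0.0, -0.4, -3.0]
grip_width: 0.085
grip_force: 78.6
[{'at': [632.0, -67.2, 154.0], 'p': 0.73}]
[{'at': [618.7, -42.9, 150.8], 'p': 0.63}]
the job is handed in; nothing more can be done
None
```

Job handed in at about 31.5 s (no verdict was returned): the clementine, set down a second time after I accidentally re-gripped and lifted it, sits in the middle of the bowl, which is held by its rim about 10 cm above the mat's centre, level to within about 1°, with the handle pointing to the guest's side.

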